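# Fill the bread sampler

## Robot

A 7-joint arm with a two-finger parallel gripper is mounted at the origin on the work surface. World frame = base frame: x ahead of the robot, y to its left, z up, the work surface at z = 0. Lengths are in m, angles in rad, forces in N, time in s.
With the tool pointing down it reaches from about 0.425 to 0.925 m from the base axis. Payload 6.8 kg.
Tool frame: the origin (TCP) lies at the very end of the fingers, on their centre line; the grasp point (between the pads) lies 19 mm behind it; z points along the fingers, y is the line along which they close (so a half turn about z gives the same grasp; the last joint's range is limited). The gripper opens to 85 mm and grips with 20 to 120 N. Pads are 22 mm wide; open, the fingers measure 114 mm over their backs; the gripper's body (76 mm by 85 mm) begins 54 mm behind the grasp point. The pads swing forward as they close: fully open they stand 13 mm farther back than shut.
Start: joints at [1.178, 0.477, 0.022, 1.555, -0.011, 1.109, -0.083], TCP at [0.19, -0.648, 0.231] pointing down, gripper open.
Joint ranges: [-2.96, 2.96], [-0.34, 2.1], [-1.41, 1.46], [0.24, 2.44], [-1.37, 4.51], [0.17, 1.92], [-2.96, 2.96]. Speed limits (rad/s): [2.39, 2.39, 3.14, 3.14, 3.14, 3.14, 3.14].

## Interface

Orientations are given as [roll, pitch, yaw] about the fixed x, y, z axes, in that order (R = Rz(yaw) Ry(pitch) Rx(roll)).
In Python, from rig import manip, let_go, grasp, cams gives the robot as it stands. Calls block until the motion is done:
- manip.movep(position, orientation): joint-space move of the TCP to a pose.
- manip.movel(position, ori=None, velocity=0.15, stop_force=None): straight line of the TCP; ori=None keeps the orientation; velocity is the mean speed in m/s. With stop_force (N) it stops when the force on the tool has changed by that much, and returns True; else False.
- manip.move_j(angles): joint-space move.
- let_go() and grasp(strength=None): open the fingers fully, or close them until they stop; strength is the grip in N (None keeps the last).
- manip.hold(seconds).
- manip.ik(position, orientation): joint angles nearest the present ones, or None.
- manip.get_obs(): the state.
- cams.grab_frame(name): name is "scene" or "top" or "wrist"; returns the picture (420x560x3 uint8, red, green, blue); there is no depth.
- cams.camera_params(name): a dict with "vfov" (degrees; the focal length in pixels is half the picture's height over the tangent of half this angle, whatever the lens; pixels are square), "cx", "cy" (the principal point, pixels), "distortion" ([k1, k2, p1, p2, k3] as OpenCV has them; the pictures are not rectified), "R" (3x3) and "t" (3): a world point X has camera coordinates R X + t; the wrist camera has in their place "T_tool_cam" (4x4, takes a point from camera to tool coordinates, whose origin is the TCP and whose axes are the flange's). Camera axes: x right, y down, z forward; pixel columns grow to the right and rows downward; lengths in m; the calibration is good to about 2 mm. A picture is of the moment at which its call begins: read the wrist's pose just before it. camera_params takes no time and is no camera call.
A pose or a line that the arm cannot do raises manip.PlanningError and nothing moves.
- manip.hand_in(): hands the job in; it is judged then, once.
The state is a dict: "time": time; "joints": joint angles; "joint_vel": joint speeds; "joint_torque": joint torques, N m; "position": TCP position; "eef_rot": TCP orientation; "contact_force": force on the tool from outside, world axes, zero at the start; "wrist_torque": the same for the moment, N m; "opening": finger opening in m; "gripper_force": force on a finger pad.
Only numpy, scipy, OpenCV 4.12 (cv2) and the standard library are available. Lean on these libraries where they do the work, as an engineer would, in place of code of your own. Each camera call takes 0.05 s, during which the arm holds its last target. There are 200 camera calls.

## Task

Set up the bread sampler: nest the wooden bowls that are there in size order inside one another in the wide shallow dish. Lift the steel cup off its stand, and hold it under the lip of the roll dispenser, pushing its rim up under the gate's bar so that the gate opens and every roll slides off the chute into the cup; then stand the filled cup upright on the bottom of the innermost bowl. Do not disturb the jam jar or the syrup bottle on the way.

Things in the scene. Friction and masses are not known exactly. Their poses are not given: they have to be found in the camera images.
- dispenser: Fixed bread-roll dispenser: open chute with steel floor and wooden walls, 56 mm wide inside, 215 mm long, sloping down at 30 degrees towards the robot, on two posts. Origin on the table right below the middle of the chute's low edge (lip); x points uphill (rolls come out towards -x), z up. Below the lip hangs only the gate; base board (14 high) starts 45 mm, posts 64 mm behind it.
- lip (a point): Middle of the chute's lip (the low edge of its floor), 200 mm above the dispenser's origin; axes as the dispenser's. The two guide posts beside the gate reach 295 mm above the table, the chute's upper end 345 mm, so carry things past in front of it or high.
- gate (a joint): Height in m by which the aluminium gate at the lip is raised: 0 shut, 0.045 upper stop. It slides straight up on about 2 N, falls shut by itself and weighs 0.15 kg. Shut, its plate (74 mm wide, 42 high) stops the rolls; from 0.036 on they slide out freely, below the plate, between two thin side legs 62 mm apart that carry the push bar, and over that bar.
- cup: Straight steel cup, 88 mm across outside, 80 inside, 105 high, floor 4, about 0.2 kg. Origin: centre of its underside, z up. Its handle points to its own -x: a strap level with the rim (8 mm thick, 26 wide) out to x = -86 mm, under it a hook leg (x -63 to -71 mm, 25 mm down), on top an upright grip. Starts hanging on the stand nearly upright, the stand's plate between cup wall and leg.
- bar (a point): Centre of the underside of the gate's push bar (74 mm wide, 20 mm deep; level underside, top sloping like the chute, 5 to 16 mm thick), 12 mm in front of the lip and, with the gate shut, 62 mm below it; rises with the gate. A cup whose far rim comes up under the bar lifts the gate, and the rolls drop into the cup. Axes as the dispenser's.
- grip (a point): Middle of the cup's upright wooden grip: 24 mm (cup's x) by 16 mm (cup's y) and 50 mm high, 73 mm from the cup's axis towards its -x, from the rim (105 mm above the underside) up to 155 mm; this point at 130 mm. Axes as the cup's.
- stand: Fixed wooden stand: an upright plate 16 mm thick (x) and 50 mm wide (y), 145 mm high, on a base board; two horns 10 mm high on its top edge keep the cup's strap between them. Origin under the plate's centre on the table, z up. The cup hangs on its +x side and must be lifted at least 40 mm straight up to come free.
- dish: Wide shallow wooden dish, the outermost of the nest, always there, 0.35 kg: 214 mm across the rim, 200 mm at the foot, 30 mm high, rim wall 8 mm, floor 8 mm thick. Origin at the centre of its underside, z up. Stands on the table.
- large: Largest of the turned wooden bowls (may be absent), 0.26 kg: 184 mm across the rim, 168 mm at the foot, 46 mm high, rim wall 8 mm, floor 8 mm thick. Origin at the centre of its underside, z up. Stands on the table.
- mid: Middle wooden bowl (may be absent), about 0.22 kg: 154 mm across the rim, 140 mm at the foot, 62 mm high, rim wall 8 mm, floor 8 mm thick. Origin at the centre of its underside, z up. Stands on the table.
- small: Smallest wooden bowl (may be absent), 0.2 kg: 124 mm across the rim, 114 mm at the foot, 78 mm high, rim wall 8 mm, floor 8 mm thick. Origin at the centre of its underside, z up. Stands on the table.
- roll1: Crusty split bread roll, 38 x 50 x 25 mm (its x, y, z), 40 g; origin at its centre. Lies in the chute behind the gate.
- roll2: Crusty split bread roll, 38 x 50 x 25 mm (its x, y, z), 40 g; origin at its centre. Lies in the chute behind the gate.
- roll3: Crusty split bread roll, 38 x 50 x 25 mm (its x, y, z), 40 g; origin at its centre. Lies in the chute behind the gate.
- roll4: Crusty split bread roll, 38 x 50 x 25 mm (its x, y, z), 40 g; origin at its centre. Lies in the chute behind the gate.
- jam: Jam jar, 64 mm across, 80 mm high; bystander, leave it. Origin: centre of its underside.
- syrup: Amber syrup bottle, 60 mm across, 190 mm high; bystander, leave it. Origin: centre of its underside.
There are look-alikes about, which are no part of the job. Leave any red look-alike of the roll1 alone.

How it is judged:
On the way, in this order (a step that is already met when the one before it is completed fails the run):
1. the cup has been lifted up off the stand (z of cup in the frame of stand above 0.08 m), for 0.1 s.
2. every roll has been caught in the cup while it is held up, clear of the counter, at the chute's lip (height (world z) of cup above 0.02 m and horizontal distance between cup and lip below 0.1 m and horizontal distance between each of roll1, roll2, roll3, roll4 and cup below 0.042 m and z of roll1 in the frame of cup between 0 and 0.115 m and z of roll2 in the frame of cup between 0 and 0.115 m and z of roll3 in the frame of cup between 0 and 0.115 m and z of roll4 in the frame of cup between 0 and 0.115 m), for 0.2 s.
At the end, for the whole second after the job is handed in: The bowls present stand nested in size order in the wide dish, which stands on the counter, each on the floor of the next larger one present (within 6 mm in height, upright within 0.12 rad); the cup stands upright on the floor of the innermost bowl, at rest, with every roll in it (horizontal distance between large and dish below 0.02 m and z of large in the frame of dish between 0.003 and 0.014 m and horizontal distance between mid and dish below 0.03 m and z of mid in the frame of dish between 0.003 and 0.022 m and horizontal distance between mid and large below 0.02 m and z of mid in the frame of large between 0.003 and 0.014 m and horizontal distance between small and dish below 0.045 m and z of small in the frame of dish between 0.003 and 0.03 m and horizontal distance between small and large below 0.03 m and z of small in the frame of large between 0.003 and 0.022 m and horizontal distance between small and mid below 0.02 m and z of small in the frame of mid between 0.003 and 0.014 m and horizontal distance between cup and dish below 0.055 m and z of cup in the frame of dish between 0.003 and 0.038 m and horizontal distance between cup and large below 0.045 m and z of cup in the frame of large between 0.003 and 0.03 m and horizontal distance between cup and mid below 0.03 m and z of cup in the frame of mid between 0.003 and 0.022 m and horizontal distance between cup and small below 0.02 m and z of cup in the frame of small between 0.003 and 0.014 m and angle between each of dish, large, mid, small, cup's own z axis and vertical below 0.12 rad and height (world z) of dish below 0.01 m and linear speed of cup below 0.03 m/s and horizontal distance between each of roll1, roll2, roll3, roll4 and cup below 0.042 m and z of roll1 in the frame of cup between 0 and 0.115 m and z of roll2 in the frame of cup between 0 and 0.115 m and z of roll3 in the frame of cup between 0 and 0.115 m and z of roll4 in the frame of cup between 0 and 0.115 m); the robot touches nothing.
It fails at once if the jam jar is shoved or knocked over (moved more than 60 mm) (distance of jam from where it was at the start of the episode above 0.06 m).
It fails at once if the syrup bottle is shoved or knocked over (moved more than 60 mm) (distance of syrup from where it was at the start of the episode above 0.06 m).
Of large, mid, small only 2 to 3 are there at a start; the rules pass over those that are not, and their reading is None.
At some moment in a run one of dish, large, mid, small may be knocked a few centimetres aside while the robot is not near it.
It also fails if it takes over 208 s, if anything falls off the work surface, if the arm or the gripper's body presses on something with over 40 N, if the wrist force passes 120 N, or if a joint passes its speed limit or range.

## Working session

There is one attempt and no reset: what is moved stays moved. The work goes in short steps, each a Python script; the robot and the scene stay as the last script left them, time stands still between calls to the robot, and variables do not carry over. Pictures are saved under pics/ and viewed, at most 14 in all, crops included, and the job is handed in when it is done.

```bash
ls; mkdir -p pics; python3 - <<'E'
from rig import manip,cams
import cv2,numpy as np
for n in ["scene","top"]:
    im=cams.grab_frame(n); cv2.imwrite(f"pics/{n}0.png",im[:,:,::-1])
    print(n,cams.camera_params(n))
print(cams.camera_params("wrist")); o=manip.get_obs(); print(o)
E
```

```text
pics
scene {'vfov': 56.99069971049544, 'cx': 285.18685403545794, 'cy': 204.2780179780192, 'distortion': array([0.03672861, 0.        , 0.        , 0.        , 0.        ]), 'R': array([[-0.6790887 ,  0.73389955,  0.01516534],
       [ 0.44613423,  0.42904492, -0.78542009],
       [-0.58292606, -0.52660413, -0.61877726]]), 't': array([ 0.41062264, -0.08868394,  1.49632079])}
top {'vfov': 48.76515663032948, 'cx': 291.2709157860787, 'cy': 206.72499272574765, 'distortion': array([-0.12578013,  0.        ,  0.        ,  0.        ,  0.        ]), 'R': array([[ 0.00335217, -0.99995514, -0.00885926],
       [-0.99232914, -0.00223151, -0.12360379],
       [ 0.12357847,  0.00920564, -0.9922921 ]]), 't': array([-0.05323001,  0.55523556,  1.2066028 ])}
{'vfov': 62.46264072455527, 'cx': 280.0571477828625, 'cy': 204.48804116004095, 'distortion': array([-0.05538471,  0.        ,  0.        ,  0.        ,  0.        ]), 'T_tool_cam': array([[ 2.50276933e-04, -9.54007176e-01, -2.99783663e-01,
         7.68424427e-02],
       [ 9.99999963e-01,  2.71004013e-04, -2.75627069e-05,
         5.01795361e-04
[... 215 characters left out ...]
24,  0.47774725,  0.02234627,  1.55634141, -0.01150369,
        1.10931522, -0.08309856]), 'joint_vel': array([-4.60956965e-05, -3.34069497e-03, -5.12362840e-04, -1.77386353e-03,
       -1.48489306e-03, -1.51087818e-05,  1.61777206e-03]), 'joint_torque': array([ 3.90272544e-03, -5.97761250e+01,  1.61326211e+00, -2.81954616e+01,
        1.27599738e-02,  5.06148295e-03,  2.79154807e-05]), 'position': array([ 0.18950485, -0.64729419,  0.23040774]), 'eef_rot': array([-3.13991405e+00,  1.21786809e-04,  2.84840906e-01]), 'contact_force': array([0.22002877, 0.073575  , 0.80263151]), 'wrist_torque': array([-0.01921986,  0.03048205, -0.04813799]), 'gripper_force': 0.0, 'opening': 0.08535038494260716}
```

```bash
python3 -c "
import cv2
for n in ['scene','top']:
    cv2.imwrite(f'pics/{n}0b.png',cv2.resize(cv2.imread(f'pics/{n}0.png'),(800,600),interpolation=cv2.INTER_CUBIC))"
```

```text
(no output)
```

View pics/scene0b.png

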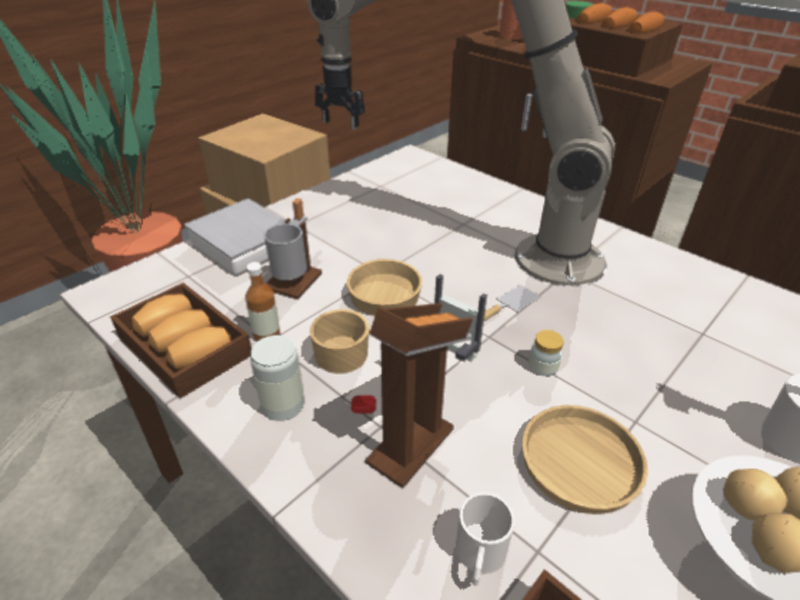

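View pics/top0b.png

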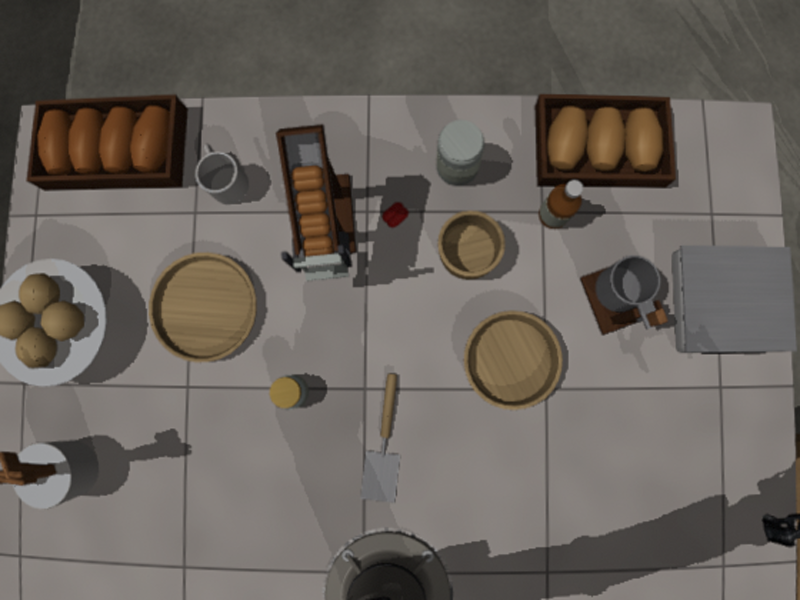

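Scene: dish at top-view (203,307 of 800x600), a large-looking bowl at (515,360), small bowl at (472,245), cup on its stand at (635,285), dispenser at (315,200), jam (288,392), and syrup (563,203). Next I'll fit the round items by silhouette and zoom in on the dispenser and cup.

```bash
cat > h.py <<'E'
import numpy as np, cv2
from scipy.spatial.transform import Rotation as Ro
from scipy.optimize import minimize, least_squares
from rig import manip,cams,let_go,grasp
DIM=dict(dish=(.107,.100,.030),large=(.092,.084,.046),mid=(.077,.070,.062),small=(.062,.057,.078))
def cam(name,obs=None):
    p=cams.camera_params(name); f=210/np.tan(np.radians(p['vfov']/2))
    K=np.array([[f,0,p['cx']],[0,f,p['cy']],[0,0,1]])
    if name=='wrist':
        T=np.eye(4); T[:3,:3]=Ro.from_euler('xyz',obs['eef_rot']).as_matrix(); T[:3,3]=obs['position']
        W=np.linalg.inv(T@p['T_tool_cam']); R,t=W[:3,:3],W[:3,3]
    else: R,t=np.array(p['R']),np.array(p['t'])
    return K,np.array(p['distortion']),R,t
def proj(c,P):
    K,d,R,t=c
    return cv2.projectPoints(np.atleast_2d(np.asarray(P,float)),cv2.Rodrigues(R)[0],t,K,d)[0][:,0]
def ray(c,uv,z):
    K,d,R,t=c
    n=cv2.undistortPoints(np.array([[uv]],float),K,d)[0,0]; v=R.T@np.r_[n,1]; o=-R.T@t
    return o+v*(z-o[2])/v[2]
def tri(cs,uvs,x0=(.6,0,.1)):
    return least_squares(lambda X:np.concatenate([proj(c,X)[0]-u for c,u in zip(cs,uvs)]),x0)
def shot(name,fn=None):
    o=manip.get_obs(); im=cams.grab_frame(name)[:,:,::-1].copy()
    if fn: cv2.imwrite(f'pics/{fn}.png',im)
    return im,cam(name,o)
a=np.linspace(0,2*np.pi,60); C=np.c_[np.cos(a),np.sin(a)]
def woodmask(im):
    h=cv2.cvtColor(im,cv2.COLOR_BGR2HSV)
    m=((h[...,0]>10)&(h[...,0]<26)&(h[...,1]>70)&(h[...,2]>60)).astype(np.uint8)
    return cv2.morphologyEx(m,cv2.MORPH_OPEN,np.ones((3,3),np.uint8))
def blob(im,uv):
    m=woodmask(im); n,l,s,ce=cv2.connectedComponentsWithStats(m)
    k=min((k for k in range(1,n) if s[k,4]>300),key=lambda k:np.hypot(*(ce[k]-uv)))
    pts=np.argwhere(l==k)[:,::-1].astype(np.int32)
    return cv2.convexHull(pts)[:,0].astype(float),s[k]
def hullmodel(c,xy,dim,z0=0):
    r1,r0,h=dim
    P=np.r_[np.c_[C*r1+xy,np.full(60,z0+h)],np.c_[C*r0+xy,np.full(60,z0)]]
    return cv2.convexHull(proj(c,P).astype(np.float32))
def fit(im,c,uv,dim,z0=0):
    hb,s=blob(im,uv); x0=ray(c,uv,z0+dim[2]/2)[:2]
    # hull edges resampled
    q=np.r_[hb,hb[:1]]; L=np.r_[0,np.cumsum(np.hypot(*np.diff(q,axis=0).T))]
    u=np.linspace(0,L[-1],120); pts=np.c_[np.interp(u,L,q[:,0]),np.interp(u,L,q[:,1])]
    g=lambda x:np.array([cv2.pointPolygonTest(hullmodel(c,x,dim,z0),(float(p[0]),float(p[1])),True) for p in pts])-.5
    r=least_squares(g,x0,diff_step=1e-3,loss='soft_l1')
    return r.x,np.sqrt(np.mean(g(r.x)**2)),g(r.x).mean()
E
python3 - <<'E'
from h import *
T=cv2.imread('pics/top0.png');S=cv2.imread('pics/scene0.png');ct,cs=cam('top'),cam('scene')
k=.7
U=dict(dish=((203,307),(585,457)),large=((515,360),(384,285)),small=((472,245),(340,340)))
for n,(u,v) in U.items():
    for m in ([n] if n!='large' else ['large','mid']):
        print(m,fit(T,ct,np.array(u)*k,DIM[m]),fit(S,cs,np.array(v)*k,DIM[m]))
print('jam',ray(ct,np.array((287,392))*k,.08),'syr',ray(ct,np.array((574,188))*k,.19))
t=[]
for im,(x,y) in ((T,(172,130)),(S,(250,185)),(T,(400,165)),(S,(155,130))):
    t.append(cv2.resize(im[y:y+75,x:x+100],(400,300),interpolation=cv2.INTER_CUBIC))
cv2.imwrite('pics/c1.png',np.vstack([np.hstack(t[:2]),np.hstack(t[2:])]))
E
```

```text
dish (array([0.53549044, 0.35657786]), np.float64(2.2378879635960973), np.float64(1.1880545231471458)) (array([0.53611298, 0.35583679]), np.float64(0.5997422468608458), np.float64(0.5202195632925882))
large (array([ 0.43608943, -0.23042511]), np.float64(0.4072175045485811), np.float64(0.23586918435322002)) (array([ 0.47077994, -0.12310622]), np.float64(12.071342803071195), np.float64(-9.70410650809606))
mid (array([ 0.43465977, -0.22901248]), np.float64(5.075469788588785), np.float64(-5.0546028835191805)) (array([ 0.47909423, -0.11659495]), np.float64(14.203248192342185), np.float64(-12.07810696272979))
small (array([ 0.64787955, -0.15214629]), np.float64(0.4795159671830932), np.float64(0.3019281815572171)) (array([ 0.64904212, -0.15553254]), np.float64(0.5425652656147485), np.float64(0.48823885113555987))
jam [0.37485815 0.17829974 0.08      ] syr [ 0.71891684 -0.31872914  0.19      ]
```

View pics/c1.png

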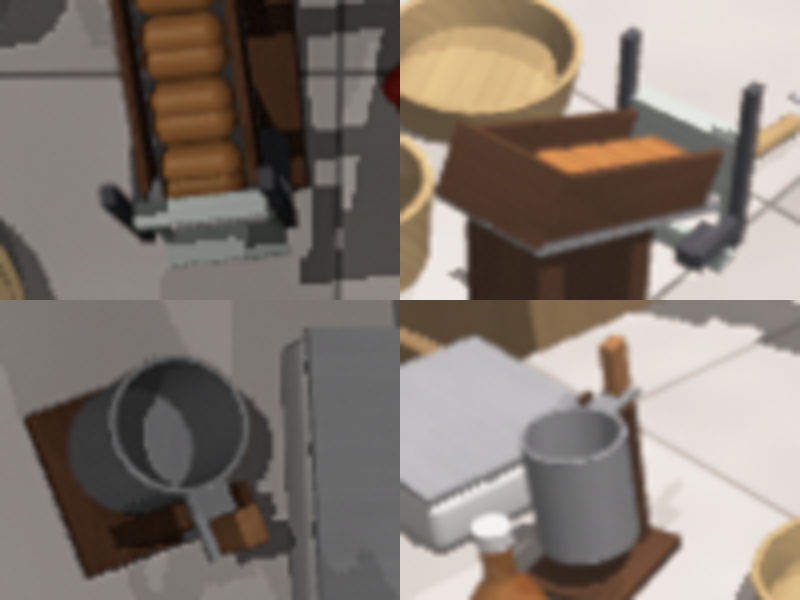

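The crops show the gate's guide post tops at top px (199,177.5) and (240,173), and scene px (338,207) and (307.5,193). The cup rim centre is at top (445,196) and scene (199,164), and the grip top at top (462.5,222) and scene (209,140.5). I'll triangulate these.

```bash
python3 - <<'E'
from h import *
cc=[cam('top'),cam('scene')]
for n,u,v in (('postL',(199,177.5),(338,207)),('postR',(240,173),(307.5,193)),('rim',(445,196),(198.75,163.75)),('grip',(462.5,221.75),(208.75,140.5))):
    r=tri(cc,[u,v]); print(n,r.x.round(4),r.fun.round(1))
# test reach for rim grasps
T=np.array([0.436,-0.2305])
for n,c,r,z in (('large',T,.088,.05),('small',np.array([.6485,-.1535]),.058,.08),('dishL',np.array([.536,.356]),.088,.06),('dishS',np.array([.536,.356]),.058,.1)):
  for th in range(-180,180,30):
    t=np.radians(th); p=c+r*np.array([np.cos(t),np.sin(t)])
    for zz in (z,z+.15):
      print(n,th,zz,[q is not None for q in (manip.ik([*p,zz],[np.pi,0,t+s]) for s in(np.pi/2,-np.pi/2))],end=' | ')
  print()
E
```

```text
postL [0.5865 0.1445 0.2911] [ 0.1 -0.1  0.1  0. ]
postR [0.5953 0.0571 0.2914] [-0.4  0.3 -0.6 -0.1]
rim [ 0.5687 -0.4318  0.1475] [-0.   0.  -0.1 -0. ]
grip [ 0.5004 -0.4548  0.1993] [ 0.1 -0.1  0.1  0. ]
large -180 0.05 [True, True] | large -180 0.2 [True, True] | large -150 0.05 [True, True] | large -150 0.2 [True, True] | large -120 0.05 [True, True] | large -120 0.2 [True, True] | large -90 0.05 [True, True] | large -90 0.2 [True, True] | large -60 0.05 [True, True] | large -60 0.2 [True, True] | large -30 0.05 [True, True] | large -30 0.2 [True, True] | large 0 0.05 [True, True] | large 0 0.2 [True, True] | large 30 0.05 [True, True] | large 30 0.2 [True, True] | large 60 0.05 [True, True] | large 60 0.2 [True, True] | large 90 0.05 [True, True] | large 90 0.2 [True, True] | large 120 0.05 [True, True] | large 120 0.2 [True, True] | large 150 0.05 [True, True] | large 150 0.2 [True, True] | 
small -180 0.08 [True, True] | small -180 0.22999999999999998 [True, True] | small -150 0.08 [True, True] | small -150 0.22999999999999998 [True, True] | small -120 0.08 [True, True] | sma
[... 1429 characters left out ...]
hS -180 0.1 [True, True] | dishS -180 0.25 [True, True] | dishS -150 0.1 [True, True] | dishS -150 0.25 [True, True] | dishS -120 0.1 [True, True] | dishS -120 0.25 [True, True] | dishS -90 0.1 [True, True] | dishS -90 0.25 [True, True] | dishS -60 0.1 [True, True] | dishS -60 0.25 [True, True] | dishS -30 0.1 [True, True] | dishS -30 0.25 [True, True] | dishS 0 0.1 [True, True] | dishS 0 0.25 [True, True] | dishS 30 0.1 [True, True] | dishS 30 0.25 [True, True] | dishS 60 0.1 [True, True] | dishS 60 0.25 [True, True] | dishS 90 0.1 [True, True] | dishS 90 0.25 [True, True] | dishS 120 0.1 [True, True] | dishS 120 0.25 [True, True] | dishS 150 0.1 [True, True] | dishS 150 0.25 [True, True] |
```

```bash
python3 - <<'E'
from h import *
import pickle
D={}
for n,p in (('w_cup',(.57,-.43,.40)),('w_disp',(.60,.10,.45))):
    if n=='w_disp':
        manip.movep([.55,-.2,.45],[np.pi,0,0])
    else: manip.movel([.19,-.648,.40],velocity=.25)
    manip.movep(p,[np.pi,0,0]); manip.hold(.3)
    im,c=shot('wrist',n); D[n]=c
pickle.dump(D,open('cams.pkl','wb'))
print(manip.get_obs()['time'])
cv2.imwrite('pics/w1.png',np.vstack([cv2.resize(cv2.imread(f'pics/{n}.png')[60:360],(560,300)) for n in D]))
E
```

```text
5.3333
```

View pics/w1.png

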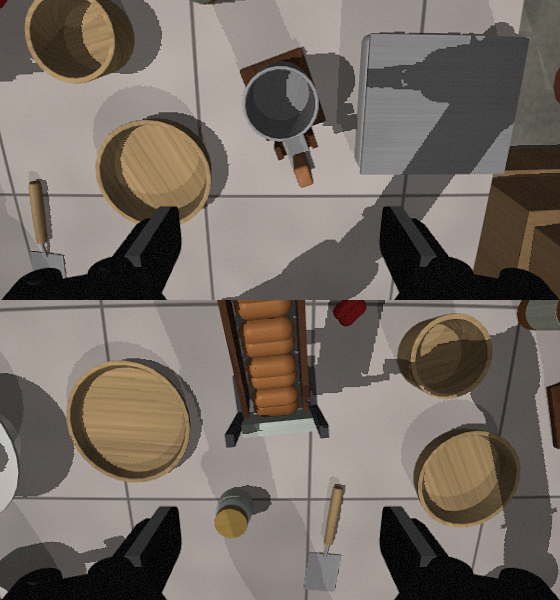

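```bash
python3 - <<'E'
import cv2,numpy as np
f=lambda n,x,y:cv2.resize(cv2.imread(f'pics/{n}.png')[y:y+120,x:x+100],(400,480),interpolation=cv2.INTER_CUBIC)
g=lambda n,x,y,w,h:cv2.resize(cv2.imread(f'pics/{n}.png')[y:y+h,x:x+w],(400,h*400//w),interpolation=cv2.INTER_CUBIC)
A=g('w_cup',235,110,100,150); B=g('w_disp',220,130,110,90)
P=np.zeros((600,800,3),np.uint8); P[:,:400]=A[:600]; P[:B.shape[0],400:]=B
cv2.imwrite('pics/w2.png',P)
E
```

```text
(no output)
```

View pics/w2.png

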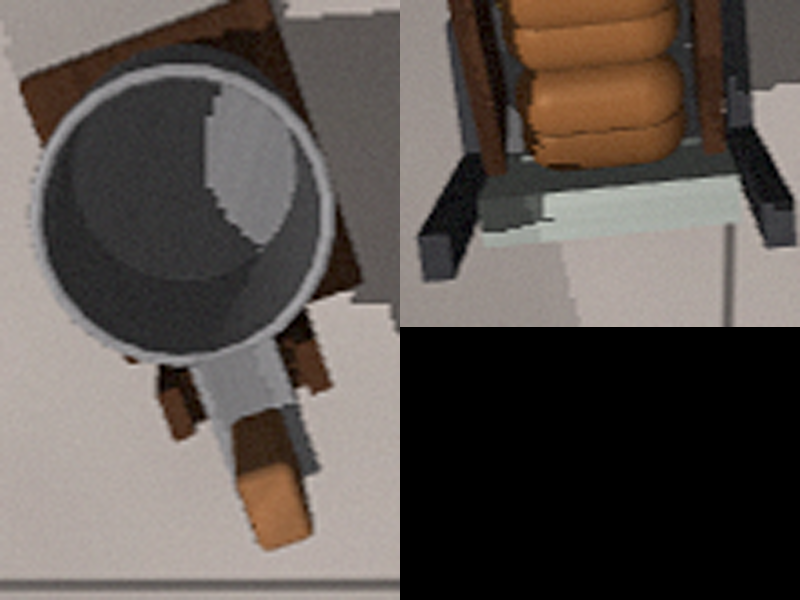

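```bash
python3 - <<'E'
from h import *
import pickle
D=pickle.load(open('cams.pkl','rb')); ct,cs=cam('top'),cam('scene')
def T(n,cc,u): 
    r=tri(cc,u); print(n,r.x.round(4),r.fun.round(1)); return r.x
L=T('postL',[ct,cs,D['w_disp']],[(199,177.5),(338,207),(230.2,200.4)])
R=T('postR',[ct,cs,D['w_disp']],[(240,173),(307.5,193),(324.5,191.9)])
T('rim',[ct,cs,D['w_cup']],[(445,196),(198.75,163.75),(281.25,163.5)])
T('grip',[ct,cs,D['w_cup']],[(462.5,221.75),(208.75,140.5),(303.75,236.5)])
print('wrist grip z.203',ray(D['w_cup'],(303.75,236.5),.203),'rim .153',ray(D['w_cup'],(281.25,163.5),.153))
print('wrist posts',ray(D['w_disp'],(230.2,200.4),.295),ray(D['w_disp'],(324.5,191.9),.295))
print('bar front',ray(ct,(214,196.2),.141),ray(ct,(244,192),.141))
im=cv2.imread('pics/w_disp.png'); i2=cv2.imread('pics/w_cup.png')
print('dish',fit(im,D['w_disp'],(128,181),DIM['dish']),'large',fit(i2,D['w_cup'],(155,232),DIM['large']),fit(im,D['w_disp'],(465,238),DIM['large']),'small',fit(im,D['w_disp'],(445,115),DIM['small']))
E
```

```text
postL [0.5866 0.1439 0.2907] [ 0.4 -0.1 -0.1  0.1 -0.2  0.1]
postR [0.5949 0.0583 0.2915] [-1.   0.5 -0.1  0.   0.4 -0.2]
rim [ 0.571  -0.4325  0.1455] [-0.1 -0.8 -0.7  0.7 -0.   0.6]
grip [ 0.5015 -0.4564  0.1963] [ 0.3 -0.4 -0.3  0.8 -0.1  0.4]
wrist grip z.203 [ 0.5047375  -0.45605231  0.203     ] rim .153 [ 0.57316477 -0.43247239  0.153     ]
wrist posts [0.58794762 0.14311619 0.295     ] [0.59569947 0.05908141 0.295     ]
bar front [0.56780272 0.13792841 0.141     ] [0.57834498 0.06381327 0.141     ]
dish (array([0.53699571, 0.35672773]), np.float64(0.6977916483285881), np.float64(0.5719797724290452)) large (array([ 0.43781335, -0.23160947]), np.float64(2.775142803082603), np.float64(1.940467591205659)) (array([ 0.43748421, -0.23139479]), np.float64(2.51041407942712), np.float64(1.5200142947507322)) small (array([ 0.64975377, -0.15276486]), np.float64(1.838675925913623), np.float64(1.1323512995298786))
```

The dish is at (.5365,.3565), large at (.437,-.231), small at (.649,-.153) and the cup axis at (.572,-.4325). The lip is near (.594,.102) with a yaw of about 6.5°. I'll place the large bowl first.

```bash
cat >> h.py <<'E'
def where(n,guess,z0=0,views=('top',)):
    out=[]
    for v in views:
        im,c=shot(v,None); u=proj(c,[*guess,z0+DIM[n][2]/2])[0]; x,r,m=fit(im,c,u,DIM[n],z0); out.append((x,r))
    return out
def pick(n,xy,yaw,th,depth=.022,force=80):
    r=DIM[n][0]-.006; p=np.array(xy)+r*np.array([np.cos(th),np.sin(th)]); h=DIM[n][2]
    manip.movep([*p,h+.09],[np.pi,0,yaw]); manip.movel([*p,h-depth],velocity=.1,stop_force=15)
    grasp(force); o=manip.get_obs(); print('open',o['opening'],o['position'],o['gripper_force'])
    return p
E
python3 - <<'E'
from h import *
manip.movep([.437,-.145,.3],[np.pi,0,0])
w=where('large',(.437,-.231)); print(w)
x=w[0][0]; x=x if w[0][1]<1 else np.array([.437,-.231])
pick('large',x,0,np.pi/2); p=manip.get_obs()['position']
manip.movel([p[0],p[1],p[2]+.16],velocity=.1); manip.hold(.2)
o=manip.get_obs(); print(o['opening'],o['contact_force'],o['time'])
im,c=shot('scene','s1'); im2,c2=shot('wrist','w3')
cv2.imwrite('pics/m1.png',np.hstack([im[60:300,150:450],im2[120:360,100:400]]))
E
```

```text
[(array([ 0.65261384, -0.18392996]), np.float64(11.678594198045902))]
open 0.008012120174872179 [ 0.43682846 -0.14491502  0.02439284] 77.87650636615581
0.005879132880756046 [ 0.47408024 -0.38085979 -2.78034774] 11.25
```

View pics/m1.png

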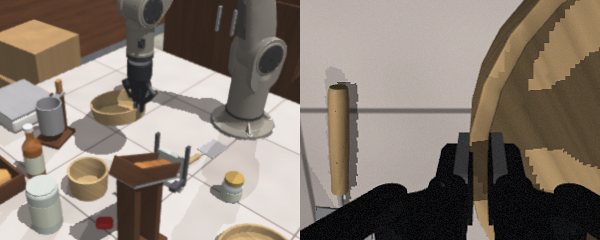

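```bash
python3 -c "
import cv2
im=cv2.imread('pics/s1.png')[100:220,220:340]; cv2.imwrite('pics/m2.png',cv2.resize(im,(600,600),interpolation=2))"
```

```text
(no output)
```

View pics/m2.png

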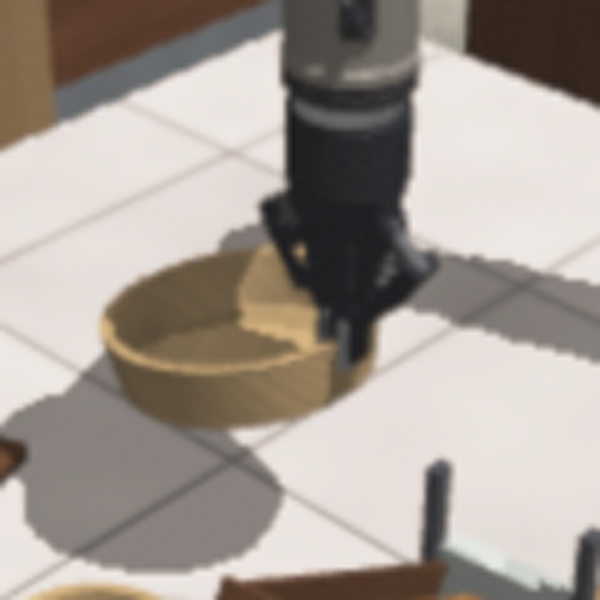

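```bash
cat >> h.py <<'E'
def held_fit(im,c,n,G,th,uv,x0=(0.,.17)):
    """bowl held at grasp point G: fit (rim height over G, tilt down of far side)"""
    r1,r0,h=DIM[n]; e=np.array([np.cos(th),np.sin(th),0]); ax=np.cross(e,[0,0,1])
    hb,s=blob(im,uv)
    q=np.r_[hb,hb[:1]]; L=np.r_[0,np.cumsum(np.hypot(*np.diff(q,axis=0).T))]
    u=np.linspace(0,L[-1],120); pts=np.c_[np.interp(u,L,q[:,0]),np.interp(u,L,q[:,1])]
    def pose(p):
        R=Ro.from_rotvec(-ax*p[1]).as_matrix()
        o=np.array(G)-R@(e*(r1-.006)+np.array([0,0,h-p[0]])); return R,o
    def g(p):
        R,o=pose(p); P=np.r_[np.c_[C*r1,np.full(60,h)],np.c_[C*r0,np.zeros(60)]]@R.T+o
        H=cv2.convexHull(proj(c,P).astype(np.float32))
        return np.array([cv2.pointPolygonTest(H,(float(a),float(b)),True) for a,b in pts])-.5
    best=None
    for t0 in (0,.17,-.1):
        r=least_squares(g,(x0[0],t0),diff_step=1e-2,x_scale=(.01,.1),loss='soft_l1',f_scale=.7)
        if best is None or r.cost<best.cost: best=r
    R,o=pose(best.x); return best.x,best.cost,o,R[:,2],ax
E
python3 - <<'E'
from h import *
im=cv2.imread('pics/s1.png'); c=cam('scene'); o=manip.get_obs(); G=o['position']+[0,0,.019]; print(o['position'],o['eef_rot'])
print(blob(im,(267,167))[1]); print(held_fit(im,c,'large',G,np.pi/2,(267,167)))
E
```

```text
[ 0.43676383 -0.14487218  0.1842275 ] [-3.14147613e+00  2.76079822e-04  1.70201030e-05]
[ 240  149   50   36 1286]
(array([ 0.00665131, -0.21273456]), np.float64(143.6353874240774), array([ 0.43676383, -0.22062567,  0.14660835]), array([-1.29282045e-17, -2.11133602e-01,  9.77457212e-01]), array([ 1.000000e+00, -6.123234e-17,  0.000000e+00]))
```

```bash
python3 - <<'E'
from h import *
O=[np.pi-.2,0,0]
def G2T(G): return np.array(G)-Ro.from_euler('xyz',O).as_matrix()@[0,0,-.019]
print(where('dish',(.5365,.3565),views=('top','scene')))
manip.movel(G2T([.437,-.145,.205]),O,velocity=.1)
manip.movel(G2T([.445,.19,.205]),O,velocity=.2)
d=[.5365,.3565]
manip.movel(G2T([d[0],d[1]+.084,.205]),O,velocity=.2)
manip.hold(.3); o=manip.get_obs(); print(o['opening'],o['position'],o['time'])
im,c=shot('scene','s2'); u=proj(c,[d[0],d[1],.18])[0]
print(held_fit(im,c,'large',[d[0],d[1]+.084,.205],np.pi/2,u)); print(where('dish',d))
x,y=u.astype(int); cv2.imwrite('pics/m3.png',cv2.resize(im[y-70:y+70,x-70:x+70],(560,560)))
E
```

```text
[(array([0.5350309, 0.3578487]), np.float64(0.8119191797061742)), (array([0.53611275, 0.35583678]), np.float64(0.599742441926437))]
0.005635494608569599 [0.53664383 0.43623828 0.1866159 ] 15.4583
(array([-0.05681967,  0.08472824]), np.float64(1446.7913024153936), array([0.5365    , 0.3461072 , 0.10982709]), array([5.18190345e-18, 8.46269056e-02, 9.96412709e-01]), array([ 1.000000e+00, -6.123234e-17,  0.000000e+00]))
[(array([0.55013379, 0.39815081]), np.float64(6.750595211422356))]
```

View pics/m3.png

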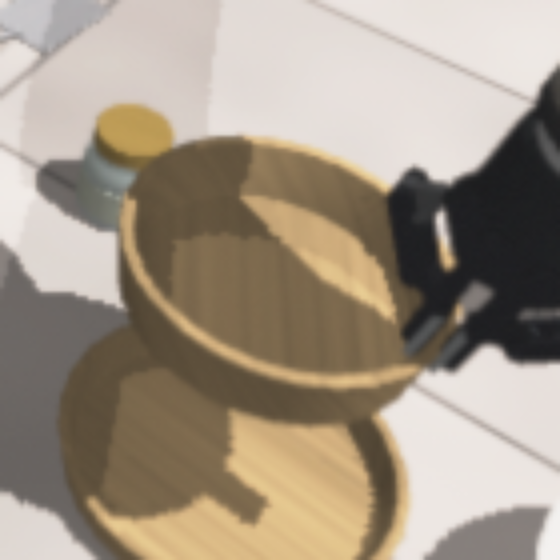

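```bash
python3 - <<'E'
from h import *
c=cam('scene'); d=[.5365,.3565]; u=proj(c,[*d,.18])[0].astype(int)
pts=np.array([(119,215),(135,180),(180,147),(250,137),(330,160),(385,190),(380,388),(300,387),(250,360),(200,322),(150,270)],float)/4+u-70
K,dd,R,t=c
def rimpts(p): # center xyz, tilt rx, ry
    return (np.c_[C*.092,np.zeros(60)])@Ro.from_euler('xyz',[p[3],p[4],0]).as_matrix().T+p[:3]
def g(p):
    H=proj(c,rimpts(p)).astype(np.float32)
    e=[cv2.pointPolygonTest(H,(float(a),float(b)),True) for a,b in pts]
    G=np.array([.5365,.4405,.205])  # grasp point, on rim wall
    Rm=Ro.from_euler('xyz',[p[3],p[4],0]).as_matrix(); q=Rm.T@(G-p[:3])
    return np.r_[e,(q[1]-.086)/.001,q[0]/.001,(q[2]+.006)/.002]
for x0 in ([.5365,.354,.21,0,0],[.5365,.354,.21,-.2,0],[.5365,.354,.21,.2,0.1]):
    r=least_squares(g,x0,diff_step=1e-3); print(r.x.round(3),r.cost,r.fun.round(1))
E
```

```text
[ 0.538  0.355  0.208 -0.023 -0.056] 16.214282453695926 [-1.5 -0.1 -0.  -0.4  0.8  1.1 -1.9 -2.9 -0.4  1.7  1.8 -0.8 -1.2  2.7]
[ 0.538  0.355  0.208 -0.023 -0.056] 16.21427836554665 [-1.5 -0.1 -0.  -0.4  0.8  1.1 -1.9 -2.9 -0.4  1.7  1.8 -0.8 -1.2  2.7]
[ 0.538  0.355  0.208 -0.023 -0.056] 16.214277536072682 [-1.5 -0.1 -0.  -0.4  0.8  1.1 -1.9 -2.9 -0.4  1.7  1.8 -0.8 -1.2  2.8]
```

The bowl hangs about level over the dish at (.538,.355), so I'll lower and release.

```bash
python3 - <<'E'
from h import *
O=[np.pi-.2,0,0]
def G2T(G): return np.array(G)-Ro.from_euler('xyz',O).as_matrix()@[0,0,-.019]
g=[.5365,.4405]
manip.movel(G2T([*g,.10]),O,velocity=.15)
print(manip.movel(G2T([*g,.053]),O,velocity=.05,stop_force=5),manip.get_obs()['position'],manip.get_obs()['contact_force'])
let_go(); manip.movel(G2T([*g,.12]),O,velocity=.1)
manip.movep([.60,.25,.40],[np.pi,0,0]); manip.hold(.2)
im,c=shot('scene','s3'); im2,c2=shot('wrist','w4'); im3,_=shot('top','t3'); print(manip.get_obs()['time'])
print('large in dish fit:',fit(im2,c2,proj(c2,[.5365,.3565,.03])[0],DIM['dish']))
cv2.imwrite('pics/m4.png',np.hstack([im2[0:400,0:500],im3[60:360,40:340][:,:].copy() if 0 else cv2.resize(im[210:410,330:480],(300,400))]))
E
```

```text
False [0.53670105 0.43699775 0.03480252] [-0.92084139 -0.43982881 -1.83004447]
20.7583
large in dish fit: (array([0.53494583, 0.3553988 ]), np.float64(0.5872189745277359), np.float64(0.47950788827058527))
```

View pics/m4.png

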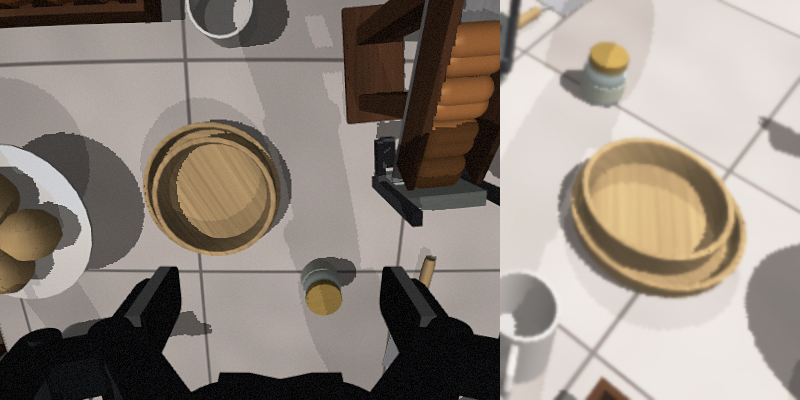

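```bash
python3 - <<'E'
import cv2
im=cv2.imread('pics/w4.png')[115:265,135:290]; s=cv2.imread('pics/s3.png')[275:365,360:450]
import numpy as np
cv2.imwrite('pics/m5.png',np.hstack([cv2.resize(im,(440,426),interpolation=2),cv2.resize(s,(360,360),interpolation=2)[:360] if 0 else cv2.copyMakeBorder(cv2.resize(s,(360,360),interpolation=2),0,66,0,0,0)]))
E
```

```text
(no output)
```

View pics/m5.png

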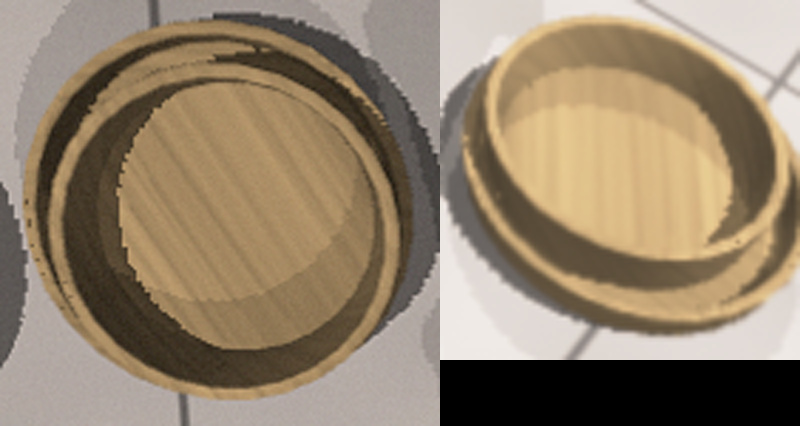

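```bash
python3 - <<'E'
from h import *
import pickle
from rig import cams
o=manip.get_obs(); cw=cam('wrist',o); cs=cam('scene')
w=np.array([(47,225),(402,235),(230,398),(75,135),(160,68),(310,95),(365,340),(110,345)])/2.839+[135,115]
s=(np.array([(486,110),(520,30),(590,17),(690,55),(760,110),(788,160),(690,262),(600,235),(530,185)])-[440,0])/4+[360,275]
def g(p):
    P=(np.c_[C*.092,np.zeros(60)])@Ro.from_rotvec([p[3],p[4],0]).as_matrix().T+p[:3]
    e=[]
    for c,q in((cw,w),(cs,s)):
        H=proj(c,P).astype(np.float32); e+=[cv2.pointPolygonTest(H,(float(a),float(b)),True) for a,b in q]
    return np.array(e)
r=least_squares(g,[.535,.355,.06,.02,.02],diff_step=1e-2,loss='soft_l1'); print(r.x.round(4),r.fun.round(1))
E
```

```text
[ 0.53    0.3481  0.0527 -0.0453 -0.0884] [-0.7 -1.1 -1.1  0.8 -1.3  0.2 -0.   0.1 -0.1 -0.4  0.3  1.9  0.3 -1.
 -1.2  0.3  0.4]
```

```bash
python3 - <<'E'
from h import *
w=where('small',(.649,-.153)); print(w)
x=w[0][0] if w[0][1]<.7 else None
x=x+[.001,-.001]
manip.movep([.5,0,.42],[np.pi,0,0])
pick('small',x,0,np.pi/2,depth=.024)
p=manip.get_obs()['position']
manip.movel(p+[0,0,.12],velocity=.1); 
O=[np.pi-.09,0,0]
def G2T(G): return np.array(G)-Ro.from_euler('xyz',O).as_matrix()@[0,0,-.019]
z=.215
manip.movel(G2T([.46,.03,z]),O,velocity=.2); manip.movel(G2T([.46,.22,z]),O,velocity=.2)
g=[.531,.406]; manip.movel(G2T([*g,z]),O,velocity=.2); manip.hold(.3)
o=manip.get_obs(); print(o['opening'],o['position'],o['time'])
im,c=shot('scene','s4'); 
cv2.imwrite('pics/m6.png',cv2.resize(im[190:370,320:500],(600,600)))
E
```

```text
[(array([ 0.64773243, -0.15224965]), np.float64(0.5681291387868614))]
open 0.008249370136220876 [ 0.65011508 -0.09782821  0.05522956] 73.74150400981307
0.008142477305403942 [0.53111938 0.4036786  0.1963254 ] 30.2167
```

View pics/m6.png

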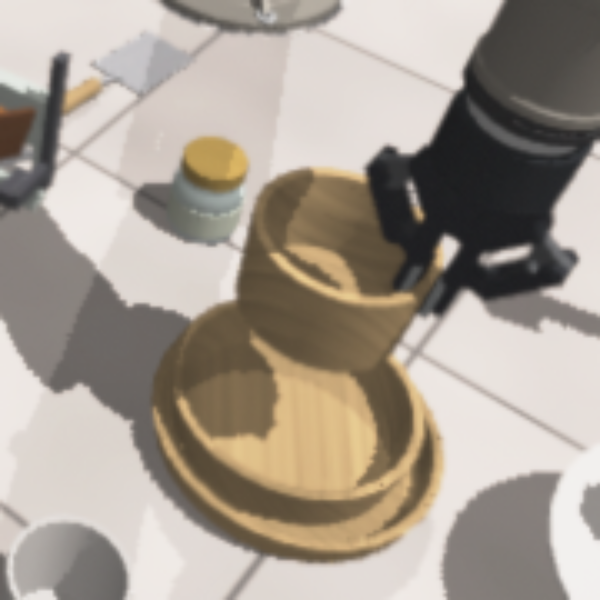

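Small bowl is held roughly level above the large one, so I'll lower and release.

```bash
python3 - <<'E'
from h import *
O=[np.pi-.09,0,0]
def G2T(G): return np.array(G)-Ro.from_euler('xyz',O).as_matrix()@[0,0,-.019]
g=[.531,.406]
manip.movel(G2T([*g,.12]),O,velocity=.12)
print(manip.movel(G2T([*g,.0895]),O,velocity=.04,stop_force=5),manip.get_obs()['position'],manip.get_obs()['contact_force'])
let_go(); manip.movel(G2T([*g,.17]),O,velocity=.12)
manip.movep([.585,.35,.42],[np.pi,0,0]); manip.hold(.2)
im2,c2=shot('wrist','w5'); im,_=shot('scene','s5'); print(manip.get_obs()['time'])
print(fit(im2,c2,proj(c2,[.535,.3555,.03])[0],DIM['dish']))
P=proj(c2,[.535,.3555,.03])[0].astype(int)
cv2.imwrite('pics/m7.png',np.hstack([cv2.resize(im2[P[1]-80:P[1]+80,P[0]-80:P[0]+80],(400,400),interpolation=2),cv2.resize(im[265:365,355:455],(400,400),interpolation=2)])); print(P)
E
```

```text
True [0.53064796 0.40394174 0.07013136] [0.16946258 0.15971138 5.5134242 ]
34.9
(array([0.53475855, 0.35555591]), np.float64(0.5541896134358537), np.float64(0.35345243847600066))
[276 179]
```

View pics/m7.png

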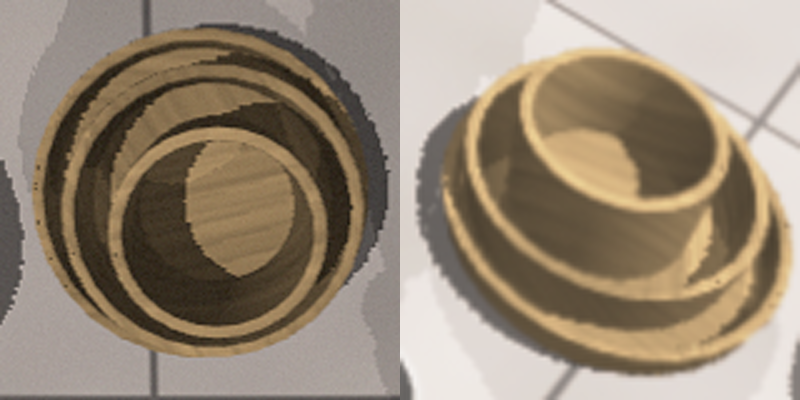

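```bash
cat >> h.py <<'E'
def circ3(r,obs,x0):
    def g(p):
        P=(np.c_[C*r,np.zeros(60)])@Ro.from_rotvec([p[3],p[4],0]).as_matrix().T+p[:3]
        e=[]
        for c,q in obs:
            H=proj(c,P).astype(np.float32); e+=[cv2.pointPolygonTest(H,(float(a),float(b)),True) for a,b in q]
        return np.array(e)
    R=least_squares(g,[*x0,.02,.02],diff_step=1e-2,loss='soft_l1'); return R.x.round(4),R.fun.round(1)
E
python3 - <<'E'
from h import *
cw=cam('wrist',manip.get_obs()); cs=cam('scene')
W=lambda q:np.array(q)/2.5+[196,99]; S=lambda q:(np.array(q)-[400,0])/4+[355,265]
print('small',circ3(.062,[(cw,W([(108,235),(327,230),(217,127),(217,340),(140,157),(295,155),(140,310),(297,308)])),(cs,S([(520,95),(545,62),(600,48),(665,70),(728,160),(640,211),(570,183)]))],(.53,.35,.094)))
print('large',circ3(.092,[(cw,W([(62,200),(85,120),(140,76),(195,64),(280,85),(340,140),(367,210),(355,260)])),(cs,S([(466,110),(490,68),(520,170),(600,262),(690,298),(750,260),(772,200)]))],(.53,.35,.054)))
E
```

```text
small (array([ 0.5294,  0.3452,  0.0907,  0.0143, -0.0066]), array([ 0.2,  0.2, -0.1, -0.5, -0.4, -0.7, -0.4, -0.7,  0.2,  0.3,  0.1,
        1. ,  0.1, -0.2,  0.6]))
large (array([ 0.5334,  0.3511,  0.0746, -0.2502, -0.1424]), array([ 1. ,  0.3,  0.1, -0.2, -0.4, -0.1, -0.1,  3.4, -4.1,  0.3,  4. ,
        1.3, -1.3,  0.6, -2.6]))
```

Small sits flat at (.529,.345) with its rim height right. Now the cup.

```bash
python3 - <<'E'
from h import *
print(manip.get_obs()['joints'].round(2))
y1=np.radians(18.9); y2=np.radians(6.5)
u=lambda y:np.array([np.cos(y),np.sin(y)])
for off in (np.pi/2,-np.pi/2):
    for n,c,y,z in (('stand',(.572,-.4325),y1,.163),('stand+',(.572,-.4325),y1,.36),('disp',np.array((.594,.102))-.052*u(y2),y2,.14),('dispR',(.55,-.1),y2,.135),('nest',(.5294,.3452),y2,.36),('nest40',(.5294,.3452),np.radians(40),.13)):
        p=np.array(c)-.073*u(y); q=manip.ik([*p,z],[np.pi,0,y+off]); print(n,None if q is None else q.round(2))
im,c=shot('top'); cv2.imwrite('pics/t6.png',im)
E
```

```text
[-0.26  0.45 -0.58  1.23  0.24  1.53 -2.38]
stand [ 0.98  0.59 -0.49  1.58  0.31  1.04  0.74]
stand+ [ 0.92  0.44 -0.4   1.35  0.17  1.39  0.85]
disp [ 0.38  0.39 -0.83  2.06  0.38  0.85 -0.56]
dispR [ 0.67  0.38 -0.69  2.05  0.33  0.82 -0.09]
nest [-0.    0.34 -0.95  1.6   0.28  1.35 -0.88]
nest40 [ 0.05  0.6  -0.96  1.88  0.59  0.98 -0.48]
stand [ 0.68  0.55 -0.05  1.6   0.03  0.99 -2.19]
stand+ [ 0.67  0.41 -0.03  1.37  0.01  1.36 -2.18]
disp [-1.01  0.37  0.86  2.14 -0.4   0.79 -2.93]
dispR [ 0.08  0.3   0.02  2.08 -0.01  0.76 -2.92]
nest [ 0.13  0.42 -1.18  1.59  0.39  1.39  2.17]
nest40 [-1.01  0.44  0.43  1.95 -0.25  0.81 -2.88]
```

```bash
python3 - <<'E'
from h import *
y=np.radians(18.9); p=np.array([.572,-.4325])-.073*np.array([np.cos(y),np.sin(y)]); O=[np.pi,0,y+np.pi/2]
manip.movep([.5,-.1,.42],O); manip.movep([*p,.32],O)
print(manip.movel([*p,.165],velocity=.1,stop_force=10)); grasp(100); o=manip.get_obs(); print(o['opening'],o['position'],o['time'])
print(manip.movel([*p,.34],velocity=.08,stop_force=25)); manip.hold(.3)
o=manip.get_obs(); print(o['opening'],o['position'],o['contact_force'],o['wrist_torque'],o['time'])
im,c=shot('scene','s7'); im2,c2=shot('top','t7'); 
u=proj(c,[*p,.25])[0].astype(int); v=proj(c2,[*p,.25])[0].astype(int); print(u,v)
cr=lambda im,u:cv2.resize(im[max(u[1]-60,0):max(u[1]-60,0)+100,u[0]-50:u[0]+50],(400,400),interpolation=2)
cv2.imwrite('pics/m8.png',np.hstack([cr(im,u),cr(im2,v)]))
E
```

```text
False
0.022682132412782285 [ 0.50296328 -0.4560793   0.16516753] 40.925
False
0.0227935768892959 [ 0.50292307 -0.45610848  0.3399077 ] [ 0.42778673 -0.20485956 -0.95045436] [-0.08225983  0.1142866  -0.01600579] 43.5667
[206 127] [471 218]
```

View pics/m8.png

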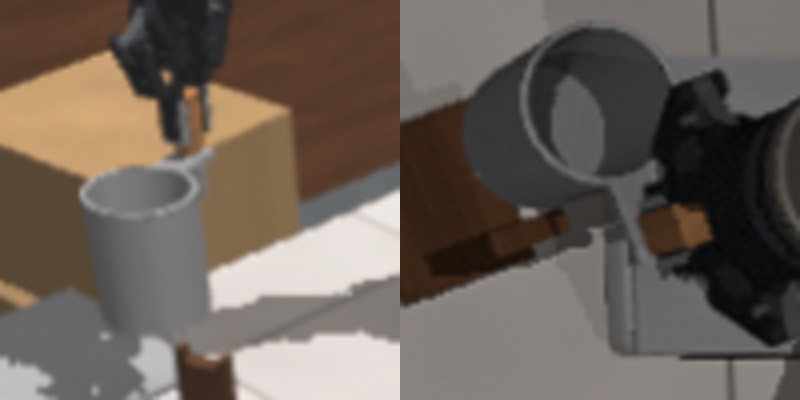

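```bash
python3 - <<'E'
from h import *
cs,ct=cam('scene'),cam('top')
S=lambda q:np.array(q)/4+[156,67]; T=lambda q:(np.array(q)-[400,0])/4+[421,158]
print(tri([cs,ct],[S([(140,190)])[0],T([(597,102)])[0]]).x)
print(circ3(.044,[(cs,S([(80,195),(200,187),(110,170),(140,162),(140,217),(105,211),(180,210)])),(ct,T([(522,100),(540,150),(580,180),(670,90),(655,55),(620,28),(570,25),(535,55)]))],(.572,-.4325,.328)))
E
```

```text
[ 0.56964808 -0.42941716  0.32532047]
(array([ 0.5679, -0.4306,  0.3261,  0.0228,  0.0845]), array([-1.3, -0. , -0.4, -0.3, -0.2,  0.8, -1.2,  0.5,  0.3,  0.2,  1.9,
        0.8,  0.1, -0.4,  0.6]))
```

```bash
cat >> h.py <<'E'
Y2=np.radians(6.5); U=np.array([np.cos(Y2),np.sin(Y2)]); V=np.array([-U[1],U[0]]); LIP=np.array([.594,.102])
OD=[np.pi,0,Y2+np.pi/2]
E
python3 - <<'E'
from h import *
t=LIP-.052*U-.073*U
manip.movel([*(t-.16*V),.30],OD,velocity=.25); manip.movel([*(t-.16*V),.138],OD,velocity=.12)
print(manip.movel([*t,.138],OD,velocity=.08,stop_force=6)); manip.hold(.3)
o=manip.get_obs(); print(o['position'],o['contact_force'],o['time'],o['opening'])
im,c=shot('scene','s8'); im2,c2=shot('wrist','w8')
u=proj(c,[*LIP,.17])[0].astype(int)
cv2.imwrite('pics/m9.png',np.hstack([cv2.resize(im[u[1]-60:u[1]+60,u[0]-60:u[0]+60],(400,400),interpolation=2),cv2.resize(im2,(400,300))[0:300] if 0 else cv2.copyMakeBorder(cv2.resize(im2,(400,300)),0,100,0,0,0)]))
E
```

```text
False
[0.46983183 0.08774464 0.138     ] [-0.6800712   0.20523935 -0.70421473] 49.3167 0.022580384520333185
```

View pics/m9.png

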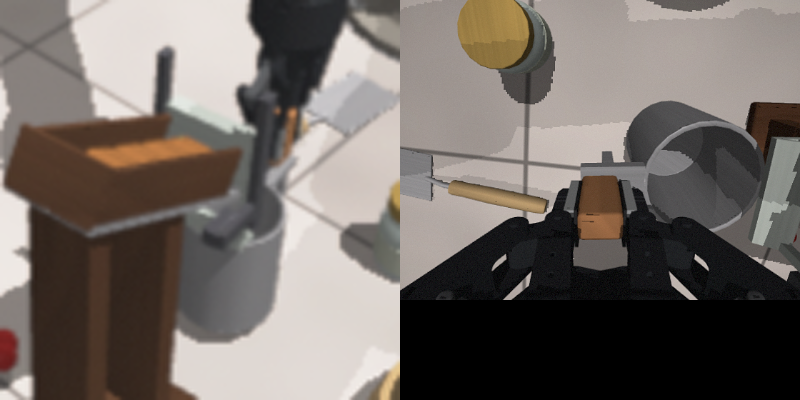

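```bash
python3 - <<'E'
from h import *
cw=cam('wrist',manip.get_obs())
for z in (.14,.242): 
    for q in ((522,199),(490,336)):
        X=ray(cw,q,z); d=X[:2]-LIP; print(z,X,'along',d@U,'lat',d@V)
for n,a,z in (('barfront',-.022,.14),('platefront',-.01,.242)):
    print(n,[proj(cw,[*(LIP+a*U+s*V),z])[0].round(0) for s in(.037,-.037)])
im=cv2.imread('pics/w8.png')[100:400,420:560]; cv2.imwrite('pics/m10.png',cv2.resize(im,(280,600),interpolation=2))
E
```

```text
0.14 [0.56987347 0.13435667 0.14      ] along -0.02030856561242213 lat 0.03487987664287703
0.14 [0.57744838 0.06409006 0.14      ] along -0.020736749915593863 lat -0.03579254891186636
0.242 [0.49053597 0.15566222 0.242     ] along -0.09672421721626488 lat 0.06502973441101821
0.242 [0.49255825 0.13690302 0.242     ] along -0.0968385303313749 lat 0.04616219289279475
barfront [array([519., 194.]), array([487., 338.])]
platefront [array([832., 330.]), array([704., 563.])]
```

View pics/m10.png

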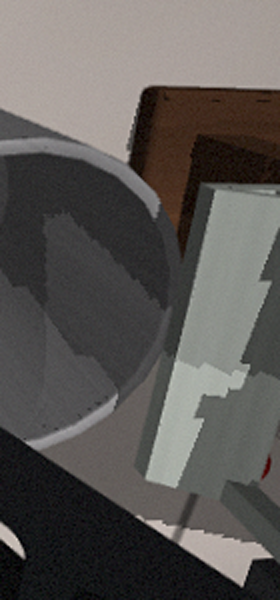

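```bash
python3 - <<'E'
from h import *
cw=cam('wrist',manip.get_obs())
# rim outer circle points visible (zoom px ->full)
q=np.array([(0,138),(60,140),(110,158),(150,195),(176,240),(181,275),(173,320),(150,370),(115,405),(75,430),(30,445)])/2+[420,100]
cs=cam('scene'); u=proj(cs,[*LIP,.17])[0].astype(int)
for z in (.115,.12,.125):
    P=np.array([ray(cw,a,z)[:2] for a in q]); r=least_squares(lambda x:np.hypot(*(P-x[:2]).T)-.044,[.54,.09]); d=r.x-LIP; print(z,d@U,d@V,(r.fun*1000).round(1))
print('expected',-.052)
E
```

```text
0.115 -0.04647980461053659 -0.0022194492335060076 [ 2.   0.7 -0.1 -1.  -0.3 -0.  -0.1  0.8  0.6  0.5  0.5]
0.12 -0.050498667901605704 -0.0001710433600345926 [ 0.6 -0.1 -0.4 -0.9  0.   0.3  0.1  0.8  0.2 -0.3 -0.8]
0.125 -0.05455425019777274 0.0018659841359511347 [-0.8 -0.9 -0.7 -0.8  0.4  0.7  0.4  0.8 -0.1 -1.  -2. ]
expected -0.052
```

The bar is where modelled, and the rim (z≈.121) is centred under it. Raising now.

```bash
python3 - <<'E'
from h import *
t=LIP-.125*U
f0=manip.get_obs()['contact_force'][2]
for z in (.150,.160,.175,.185,.190,.193):
    s=manip.movel([*t,z],OD,velocity=.05,stop_force=15); o=manip.get_obs(); print(z,s,(o['contact_force']-[0,0,f0]).round(2),o['wrist_torque'].round(2),o['position'][2].round(4))
    if s: break
manip.hold(2.); o=manip.get_obs(); print(o['contact_force'].round(2),o['opening'],o['time'])
im,c=shot('scene','s9'); im2,c2=shot('wrist','w9'); im3,_=shot('top','t9')
u=proj(c,[*LIP,.2])[0].astype(int)
cv2.imwrite('pics/m11.png',np.hstack([cv2.resize(im[u[1]-60:u[1]+60,u[0]-60:u[0]+60],(400,400),interpolation=2),cv2.resize(im2[80:360,280:560],(400,400))]))
E
```

```text
0.15 False [ 0.62 -0.88 -0.22] [-0.04  0.14 -0.01] 0.1504
0.16 False [ 0.01  0.57 -2.15] [ 0.    0.21 -0.  ] 0.1603
0.175 False [ 0.38  0.68 -1.33] [ 0.03  0.15 -0.03] 0.1756
0.185 False [ 4.08  0.65 -4.41] [0.14 0.31 0.02] 0.1853
0.19 False [ 0.06 -0.07 -4.09] [-0.07  0.43 -0.02] 0.1899
0.193 False [-1.48  0.19 -3.68] [-0.04  0.43 -0.03] 0.1931
[ 0.75  0.6  -4.87] 0.022680212010864443 53.4583
```

View pics/m11.png

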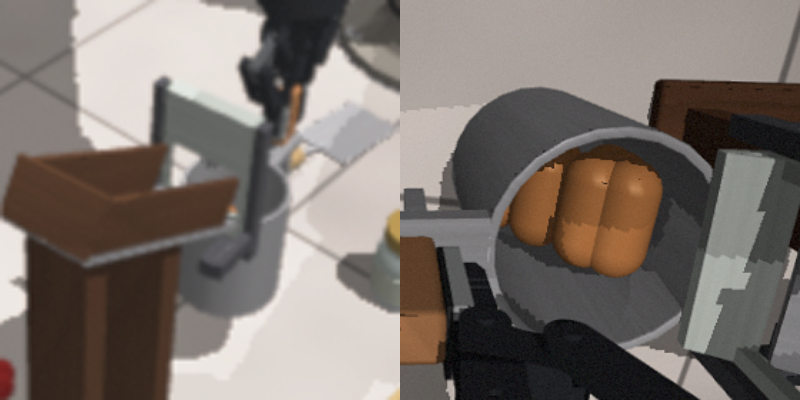

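The rolls are in the cup and the chute looks empty. I've used my picture views (in fact 16, two over the limit of 14), so from here I'll check numerically only: orange pixels in the chute, and weight.

```bash
python3 - <<'E'
from h import *
for n,cn in (('t9','top'),('top0','top'),('s9','scene'),('scene0','scene')):
    im=cv2.imread(f'pics/{n}.png'); c=cam(cn); h=cv2.cvtColor(im,cv2.COLOR_BGR2HSV)
    m=((h[...,0]>4)&(h[...,0]<18)&(h[...,1]>120)&(h[...,2]>90)).astype(np.uint8)
    P=np.array([[*(LIP+a*U+s*V),.2+b] for a in(-.01,.19) for s in(-.028,.028) for b in ((0.01,.03) if a<0 else (.12,.14))])
    H=cv2.convexHull(proj(c,P).astype(np.int32)); R=np.zeros_like(m); cv2.fillConvexPoly(R,H,1)
    P2=np.array([[*(LIP+(a-.052)*U+s*V),z] for a in(-.04,.04) for s in(-.04,.04) for z in (.08,.18)])
    H2=cv2.convexHull(proj(c,P2).astype(np.int32)); R2=np.zeros_like(m); cv2.fillConvexPoly(R2,H2,1)
    k,l,s,ce=cv2.connectedComponentsWithStats(m*(R|R2))
    print(n,'chute',(m*R).sum(),'cup',(m*R2*(1-R)).sum(),[(s[i,4],ce[i].round(0)) for i in range(1,k) if s[i,4]>5])
o=[manip.get_obs()['contact_force'] for _ in range(1)]
f=[]
for _ in range(20): manip.hold(.05); f.append(manip.get_obs()['contact_force'])
print(np.mean(f,0),np.std(f,0),manip.get_obs()['time'])
E
```

```text
t9 chute 0 cup 159 [(np.int32(151), array([231., 203.])), (np.int32(8), array([236., 218.]))]
top0 chute 948 cup 0 [(np.int32(260), array([214., 124.])), (np.int32(248), array([217., 141.])), (np.int32(242), array([219., 157.])), (np.int32(198), array([221., 172.]))]
s9 chute 36 cup 2 [(np.int32(36), array([287., 225.]))]
scene0 chute 294 cup 0 [(np.int32(294), array([301., 223.]))]
[ 0.26697797  0.06172214 -4.86172832] [0.44365492 0.56936134 0.33953373] 54.6083
```

```bash
python3 - <<'E'
from h import *
t=LIP-.125*U
manip.movel([*t,.138],OD,velocity=.06); t2=t-.012*U+.10*V
manip.movel([*(t-.012*U),.138],OD,velocity=.06)
manip.movel([*t2,.138],OD,velocity=.08); manip.movel([*t2,.32],OD,velocity=.12); manip.hold(.3)
f=[]
for _ in range(20): manip.hold(.05); f.append(manip.get_obs()['contact_force'])
print(np.mean(f,0),manip.get_obs()['time'],manip.get_obs()['opening'])
im,c=shot('scene','s10'); a5=cv2.imread('pics/s5.png'); a9=cv2.imread('pics/s9.png')
b=(slice(262,366),slice(352,458))
for n,i in (('s9',a9),('s10',im)):
    g=lambda x:cv2.cvtColor(x[b],cv2.COLOR_BGR2GRAY)
    e=[cv2.Canny(g(x),50,120).astype(np.float32) for x in(a5,i)]
    print(n,np.abs(g(a5).astype(int)-g(i)).mean(),cv2.phaseCorrelate(g(a5).astype(np.float32),g(i).astype(np.float32)),cv2.phaseCorrelate(*e))
print(fit(im,c,proj(c,[.535,.3555,.03])[0],DIM['dish']),fit(a5,c,proj(c,[.535,.3555,.03])[0],DIM['dish']))
im3,ct=shot('wrist','w10'); 
E
```

```text
[-0.00903856  0.03688132 -3.55080904] 60.3917 0.022633246362563645
s9 1.175798258345428 ((0.02445699402672119, 0.004609149592475603), 0.9800503057707485) ((0.03469371788681741, -0.04501080105291777), 0.9024514587000728)
s10 0.4843976777939042 ((0.015498140882954203, 0.009202618660737016), 0.997255179576259) ((-0.01718677525326484, 0.0374564405637372), 0.960139154365851)
(array([0.53116336, 0.35336669]), np.float64(1.9849880375098596), np.float64(-0.9484071166215962)) (array([0.53115137, 0.35337067]), np.float64(1.9783331304130896), np.float64(-0.9447923222035298))
```

```bash
cat > tilt.py <<'E'
from h import *
from scipy.optimize import differential_evolution
def tilt(views,p,yaw):
    u=np.array([np.cos(yaw),np.sin(yaw),0]); v=np.array([-u[1],u[0],0])
    D=[(cv2.distanceTransform(255-cv2.Canny(cv2.cvtColor(i,cv2.COLOR_BGR2GRAY),30,80),cv2.DIST_L2,5),c) for i,c in views]
    def cost(x,full=False):
        pit,rol,dz,dx,dy=x; R=(Ro.from_rotvec(v*pit)*Ro.from_rotvec(u*rol)).as_matrix()
        G=np.array(p)+[0,0,.019]
        rim=G+R@(u*(.073+dx)+v*dy+np.array([0,0,-.019-dz]))
        P=np.r_[np.c_[C*.044,np.zeros(60)],np.c_[C*.044,np.full(60,-.105)]]@R.T+rim
        I=np.c_[C*.040,np.zeros(60)]@R.T+rim
        e=[]
        for d,c in D:
            H=cv2.convexHull(proj(c,P).astype(np.float32))[:,0]; H=np.r_[H,H[:1]]
            L=np.r_[0,np.cumsum(np.hypot(*np.diff(H,axis=0).T))]; s=np.linspace(0,L[-1],100)
            q=np.c_[np.interp(s,L,H[:,0]),np.interp(s,L,H[:,1])]
            q=np.r_[q,proj(c,P[:60]),proj(c,I)]
            j=np.round(q).astype(int); ok=(j[:,0]>=0)&(j[:,0]<560)&(j[:,1]>=0)&(j[:,1]<420); j=j[ok]
            e.append(np.minimum(d[j[:,1],j[:,0]],4).mean())
        return np.array(e) if full else np.mean(e)
    r=differential_evolution(cost,[(-.15,.15),(-.1,.1),(.005,.025),(-.004,.004),(-.004,.004)],seed=1,maxiter=120,tol=1e-6)
    return r.x.round(4),r.fun.round(3),cost(r.x,True).round(2)
E
python3 - <<'E'
from tilt import *
o=manip.get_obs(); vs=[shot('top')[0:2],shot('scene')[0:2],shot('wrist')[0:2]]
for k in (vs,vs[:2],vs[1:]): print(tilt(k,o['position'],Y2))
E
```

```text
(array([ 0.0096, -0.0002,  0.0145,  0.0008,  0.0006]), np.float64(0.782), array([0.9 , 0.63, 0.81], dtype=float32))
(array([ 0.0012,  0.0486,  0.0128, -0.0016, -0.0033]), np.float64(0.655), array([0.7 , 0.61], dtype=float32))
(array([ 0.0069, -0.0023,  0.0146,  0.0006,  0.0009]), np.float64(0.72), array([0.64, 0.8 ], dtype=float32))
```

```bash
python3 - <<'E'
from h import *
w=(cv2.imread('pics/w5.png'),cam('wrist',dict(position=np.array([.585,.35,.42]),eef_rot=[np.pi,0,0])))
sc=(cv2.imread('pics/s10.png'),cam('scene'))
def dt(i): return cv2.distanceTransform(255-cv2.Canny(cv2.cvtColor(i,cv2.COLOR_BGR2GRAY),30,80),cv2.DIST_L2,5)
for vs in ([w,sc],[w],[sc]):
    D=[(dt(i),c) for i,c in vs]
    def cost(x,y,z=.094):
        e=0
        for d,c in D:
            j=np.round(np.r_[proj(c,np.c_[C*.062+[x,y],np.full(60,z)]),proj(c,np.c_[C*.054+[x,y],np.full(60,z)])]).astype(int)
            e+=np.minimum(d[j[:,1],j[:,0]],4).mean()
        return e/len(D)
    print(sorted((round(float(cost(x,y)),3),round(x,4),round(y,4)) for x in np.arange(.515,.545,.001) for y in np.arange(.330,.362,.001))[:4])
E
```

```text
[(0.429, np.float64(0.531), np.float64(0.346)), (0.501, np.float64(0.532), np.float64(0.346)), (0.507, np.float64(0.531), np.float64(0.345)), (0.522, np.float64(0.53), np.float64(0.346))]
[(0.367, np.float64(0.531), np.float64(0.346)), (0.387, np.float64(0.532), np.float64(0.346)), (0.417, np.float64(0.532), np.float64(0.347)), (0.468, np.float64(0.531), np.float64(0.347))]
[(0.378, np.float64(0.53), np.float64(0.345)), (0.398, np.float64(0.531), np.float64(0.345)), (0.435, np.float64(0.53), np.float64(0.346)), (0.437, np.float64(0.529), np.float64(0.345))]
```

```bash
python3 - <<'E'
from h import *
t=np.array([.531,.346])-.0735*U-.0006*V
manip.movel([*t,.32],OD,velocity=.12); manip.movel([*t,.20],OD,velocity=.1); manip.hold(.3)
s=manip.movel([*t,.141],OD,velocity=.04,stop_force=6); o=manip.get_obs(); print(s,o['position'],o['contact_force'],o['time'])
E
```

```text
True [0.45747726 0.33690077 0.14154748] [-1.90290141 -1.2939132   5.08537435] 65.0917
```

```bash
python3 - <<'E'
from tilt import *
let_go(); o=manip.get_obs(); p=o['position']
manip.movel([p[0],p[1],.26],velocity=.08); manip.movel([p[0]-.03,p[1]-.1,.36],velocity=.15)
manip.movep([.35,-.35,.4],[np.pi,0,0]); manip.hold(.5)
vs=[shot('top','t12'),shot('scene','s12')]
print(tilt(vs,[p[0],p[1],.1435],Y2),manip.get_obs()['time'])
# dish & small circles, with orange count in cup
im,c=vs[0]; print(fit(im,c,proj(c,[.535,.3555,.03])[0],DIM['dish']))
def dt(i): return cv2.distanceTransform(255-cv2.Canny(cv2.cvtColor(i,cv2.COLOR_BGR2GRAY),30,80),cv2.DIST_L2,5)
for n,r,z in (('small',.062,.094),('large',.092,.054)):
    D=[(dt(i),c) for i,c in vs]
    def cost(x,y,z):
        e=0
        for d,c in D:
            j=np.round(np.r_[proj(c,np.c_[C*r+[x,y],np.full(60,z)]),proj(c,np.c_[C*(r-.008)+[x,y],np.full(60,z)])]).astype(int)
            e+=np.minimum(d[j[:,1],j[:,0]],4).mean()
        return e/len(D)
    print(n,sorted((round(float(cost(x,y,zz)),3),round(float(x),4),round(float(y),4),zz) for x in np.arange(.515,.55,.001) for y in np.arange(.330,.365,.001) for zz in (z-.004,z,z+.006,z+.012))[:3])
h=cv2.cvtColor(im,cv2.COLOR_BGR2HSV); m=((h[...,0]>4)&(h[...,0]<15)&(h[...,1]>130)&(h[...,2]>80)).astype(np.uint8)
k,l,s,ce=cv2.connectedComponentsWithStats(m); print([(s[i,4],ce[i].round(0)) for i in range(1,k) if s[i,4]>15],proj(c,[.531,.346,.1]))
E
```

```text
(array([-0.0458,  0.0915,  0.0181,  0.0016, -0.0013]), np.float64(0.794), array([0.55, 1.04], dtype=float32)) 71.2167
(array([0.53287782, 0.35939458]), np.float64(2.0936033475237537), np.float64(1.4915766226450005))
small [(0.785, 0.529, 0.346, 0.094), (0.796, 0.527, 0.344, 0.1), (0.798, 0.528, 0.346, 0.094)]
large [(0.743, 0.53, 0.348, 0.054), (0.753, 0.529, 0.349, 0.054), (0.759, 0.53, 0.349, 0.054)]
[(np.int32(618), array([79., 97.])), (np.int32(643), array([101.,  96.])), (np.int32(585), array([56., 97.])), (np.int32(551), array([35., 98.])), (np.int32(89), array([391., 143.])), (np.int32(234), array([135., 212.])), (np.int32(50), array([128., 241.])), (np.int32(109), array([  6., 332.]))] [[136.63245977 212.61683451]]
```

Both bowls are at the nominal nested heights. I'll check the cup's rim alone for height and tilt, since its base is hidden.

```bash
python3 - <<'E'
from h import *
from scipy.optimize import differential_evolution
manip.movep([.55,.22,.42],[np.pi,0,0]); manip.hold(.3)
w=shot('wrist','w13')
vs=[(cv2.imread('pics/t12.png'),cam('top')),(cv2.imread('pics/s12.png'),cam('scene')),w]
dt=lambda i:cv2.distanceTransform(255-cv2.Canny(cv2.cvtColor(i,cv2.COLOR_BGR2GRAY),30,80),cv2.DIST_L2,5)
D=[(dt(i),c) for i,c in vs]
def cost(x,f=0):
    R=Ro.from_rotvec([x[3],x[4],0]).as_matrix(); e=[]
    for d,c in D:
        q=np.vstack([np.c_[C*r,np.zeros(60)]@R.T+x[:3] for r in(.044,.040)])
        j=np.round(proj(c,q)).astype(int).clip(0,[559,419]); e.append(np.minimum(d[j[:,1],j[:,0]],4).mean())
    return np.array(e) if f else np.mean(e)
for b in (.15,1e-6):
    r=differential_evolution(cost,[(.515,.545),(.33,.36),(.115,.15),(-b,b),(-b,b)],seed=2,tol=1e-7,maxiter=200); print(r.x.round(4),r.fun,cost(r.x,1))
print(manip.get_obs()['time'])
E
```

```text
[ 0.5293  0.3459  0.1284 -0.0045 -0.002 ] 0.4544358253479004 [0.6566667  0.47666663 0.22997418]
[ 0.5293  0.3459  0.1283  0.     -0.    ] 0.46276915073394775 [0.67333335 0.48499998 0.22997418]
73.7333
```

The cup stands level at (.529,.346), rim at .128 m against a nominal .129 m, so it is on the small bowl's floor. Handing in.

```bash
python3 -c "
from h import *
print(manip.hand_in())"
```

```text
the job is handed in; nothing more can be done
None
```

I handed the job in at about 74 s: large and small bowls (mid was absent) nested in the dish, and the cup level in the small bowl with the rolls in it (chute checked empty, rolls not counted one by one). The jam and syrup were not touched as far as I know, but I did not re-measure them; I viewed 16 pictures, two over the limit of 14, and `hand_in()` returned no verdict.

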